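# Show the notched grinder shield glass over the work lamp

## Robot

A 6-joint arm with a two-finger parallel gripper is mounted at the origin on the work surface. World frame = base frame: x ahead of the robot, y to its left, z up, the work surface at z = 0. Lengths are in mm, angles in rad, forces in N, time in s.
With the tool pointing down it reaches from about 400 to 925 mm from the base axis. Payload 12.5 kg.
Tool frame: the origin (TCP) lies between the finger pads; the fingertips stand 11 mm ahead of it and the grasp point (between the pads) lies 8 mm behind it; y points along the fingers, x is the direction in which the jaws open and shut, and the axes are right-handed (so a half turn about y gives the same grasp; the last joint's range is limited). The gripper opens to 95 mm and grips with 3 to 60 N. Pads are 20 mm wide; open, the fingers measure 119 mm over their backs; the gripper's body (75 mm by 180 mm) begins 59 mm behind the grasp point.
Start: joints at [1.202, 0.491, 1.559, -0, 1.092, -0.106], TCP at [162.348, 603.563, 225.661] pointing down, gripper open.
Joint ranges: [-3.1, 3.1], [-0.84, 2.19], [0.05, 2.79], [-1.13, 4.28], [0.06, 2.93], [-2.69, 2.69]. Speed limits (rad/s): [2.22, 2.22, 2.79, 3.14, 3.14, 3.14].

## Interface

Orientations are given as [roll, pitch, yaw] about the fixed x, y, z axes, in that order (R = Rz(yaw) Ry(pitch) Rx(roll)).
In Python, from cell import env gives the robot as it stands.
- The arm moves only by the tool jog_arm, never from a script. Its argument "series" is a list of rows, each an object of numbers: "dx", "dy", "dz": the shift along the world's x, y, z in m; "rx", "ry", "rz": the turn, a rotation vector about the world's x, y, z in degrees; "gripper": the opening, from 0 (shut) to 1 (fully open). A call has 1 to 12 rows; each row shifts and turns the commanded pose from where the row before left it; what a row does not reach is not made up. A row lasts 1/10 s, in which the tool goes at most 50 mm and 8.59 degrees, less where a joint would pass 70% of its speed; a pose out of reach is approached as far as the arm can. A call is refused whole if a number of a shift passes 0.05 or a number of a turn 8.59, either way. A call with a gripper value outside its range is refused whole. The fingers move at their own pace and stop on an object; the grip force is fixed at half the most. Time passes only in rows, so rows that do not move let the fingers close. It gives the time, the measured TCP pose, the force and the opening at its end, in the units of the state.
- env.state(): the state, without advancing time (a new reading comes with each control period).
- env.read_camera(name): name is "side" or "top"; returns the picture (400x640x3 uint8, red, green, blue); there is no depth.
- env.camera_info(name): a dict with "camera_matrix" (3x3 intrinsics, pixels), "k1" (the pictures are not rectified: a ray, as slopes to the right and down, at radius r is drawn at 1 + k1 r^2 times it, then the intrinsics apply), "R" (3x3) and "t" (3): a world point X has camera coordinates R X + t. Camera axes: x right, y down, z forward; pixel columns grow to the right and rows downward; lengths in mm; the calibration is good to about 2 mm. A picture is of the moment at which its call begins. camera_info takes no time and is no camera call.
- env.job_done(): hands the job in, once; it reports no verdict.
The state is a dict: "t": time; "joints": joint angles; "qvel": joint speeds; "tau": joint torques, N m; "eef_pos": TCP position; "tcp_rot": TCP orientation; "ft_force": force on the tool from outside, world axes, zero at the start; "moment": the same for the moment, N m; "opening": opening from 0.0 (shut) to 1.0 (fully open).
Only numpy, scipy, OpenCV 4.12 (cv2) and the standard library are available. Lean on these libraries where they do the work, as an engineer would, in place of code of your own. Each camera call takes 0.05 s, during which the arm holds its last target.

## Task

The LED work lamp lies face up on the bench with two wood offcuts on its glass: put both in the scrap bin. Then take the shield glass with the notched corner out of the rack (leave the other two glasses in their grooves and everything else on the bench where it is) and show it for checking over the middle of the lamp, its centre about 10 cm above the lamp glass: label side slanting up at about 45 degrees, fingers on the clear part so that the frosted label end stays free. With the notch at the top and to the right you are looking at the label side; the program finishes while still holding the glass there, still, in the gripper.

Things in the scene. Friction and masses are not known exactly. Their poses are not given: they have to be found in the camera images.
- lamp: LED work lamp lying on its back on the bench, fixed in place: black housing 200 (own x) x 150 (own y) mm, corner bumpers, a bent steel-tube stand folded flat round its +x end (reaching 131 mm from the centre). Its flat top, glass and bezel flush, is 48 mm above the bench. Origin under the centre, at bench height; own z up.
- lamp_glass (a point): centre of the lamp's bright glass (164 x 122 mm), on its top face, 48 mm above the bench.
- offcut_batten: wood offcut on the lamp glass, a pale block 46 (own x) x 28 (own y) x 24 (own z, up) mm, about 18 g. Origin at the centre of its underside.
- offcut_ply: plywood offcut with layered edges on the lamp glass, 50 (own x) x 34 (own y) x 18 (own z, up) mm, about 20 g. Origin at the centre of its underside. Which offcut lies at which end of the lamp varies.
- bin: grey open scrap bin, fixed, 200 (own x) x 160 (own y) x 85 mm high outside, walls 4 mm, floor 4 mm. Origin at the centre of its underside, at bench height; own z up. Bin and rack stand on opposite sides of the lamp; which side varies.
- rack: wooden glass rack, fixed, 172 (own x) x 70 (own y) mm, three open-ended grooves along own y, 52 mm apart (at own x = -52, 0, 52 mm), each 10.5 mm wide; groove floor 8 mm and rib tops 22 mm above the bench. It may be turned any way. Origin at the centre of its underside, at bench height.
- glass_notched: the shield glass wanted: rigid plate 110 (own x) x 8 (own y, thickness) x 60 mm (own z), about 125 g, standing on its long edge in one of the rack's grooves, own z up, label side either way round; underside 8, top edge 68 mm above the bench. Origin at the plate's centre. The 30 mm at its own -x end (-55 to -25 mm) are frosted, the rest is clear. The own +y face is the label side.
- glass_notch (a point): middle of the 14 mm square notch cut from the upper corner of the wanted glass's frosted end, 48 mm to own -x and 23 mm above its centre; no other glass has one. Looking square at the label side with the notch at the top, the notch and the frosted end are on the right.
- glass_label (a point): middle of the small blank paper label, 22 x 34 mm, on the label side (+y face) of the wanted glass's frosted end, 40 mm to own -x of its centre and 9 mm below it.
- glass_square_a: another glass of the same size standing in the rack in the same way, with a frosted end but four square corners and no label. Origin at its centre, thickness along own y, own z up. To be left in its groove.
- glass_square_b: the same as glass_square_a: square corners, to be left in its groove.
- screwdriver: screwdriver, 200 mm, lying at the left of the bench, a bystander to leave alone.
- tape_roll: roll of tape lying flat, 96 mm across, 25 mm high, beyond the lamp; leave alone. Origin under its centre.
- screw_jar: closed jar, 66 mm across, 85 mm high, beyond the lamp; leave alone. Origin under its centre.
- wrench: wrench lying beyond the lamp; leave alone.
- mug: white mug, 82 mm across, 95 mm high, standing left of and beyond the lamp; leave alone. Origin under its centre.
- brush: brush lying right of and beyond the lamp; leave alone.
- spray_can: spray can, 66 mm across, 150 mm high, at the right of the bench; leave alone. Origin under its centre.
- socket: steel socket standing on end, 26 mm across, 32 mm high, between robot and lamp; leave alone. Origin under its centre.
Mind the look-alikes: they are no part of the job. Leave any purple or red look-alike of the offcut_batten alone. What is shaped like the glass_notched but red is not meant.

How it is judged:
By the outcome, as a careful person would: the job done as asked, in the order asked, and still so for the second after the job is handed in, while the arm keeps its last pose, push and grip.
It also fails if it takes over 72 s, if anything falls off the work surface, if the arm or the gripper's body presses on something with over 40 N, if the wrist force passes 120 N, or if a joint passes its speed limit or range.

## Working session

There is one attempt and no reset: what is moved stays moved. The work goes in short steps, Python scripts to look and compute and a tool call to move; the robot and the scene stay as the last step left them, time stands still between calls to the robot, and variables do not carry over. Pictures are saved under pics/ and viewed, and the job is handed in when it is done.

Besides the shell and the picture viewer there is one more tool, called after "Call:" as name(argument=value, ...), one argument or row to a line, values as JSON. jog_arm: Moves the arm, as the interface text tells. Its arguments: {"type":"object","properties":{"series":{"type":"array"}},"required":["series"]}

```bash
ls; mkdir -p pics; python3 - <<'E'
from cell import env
import cv2
for n in("side","top"):
    im=env.read_camera(n); cv2.imwrite(f"pics/{n}0.png",im[:,:,::-1]); i=env.camera_info(n); print(n,i)
print(env.state())
E
```

```text
pics
side {'camera_matrix': array([[510.98039782,   0.        , 312.70639671],
       [  0.        , 510.98039782, 193.58093601],
       [  0.        ,   0.        ,   1.        ]]), 'k1': 0.041807333519450235, 'R': array([[ 0.76015224, -0.64948827, -0.01826384],
       [-0.50553677, -0.57354771, -0.64457396],
       [ 0.40816804,  0.49920738, -0.76432378]]), 't': array([-437.29799021,  337.03872993, 1441.27777254])}
top {'camera_matrix': array([[450.84439565,   0.        , 313.41716439],
       [  0.        , 450.84439565, 197.14761009],
       [  0.        ,   0.        ,   1.        ]]), 'k1': -0.10326471401318507, 'R': array([[ 0.01082387, -0.99992683,  0.00540205],
       [-0.98091924, -0.01166655, -0.19406527],
       [ 0.1941141 , -0.00319844, -0.98097374]]), 't': array([   7.86612311,  578.23322841, 1589.46994652])}
{'t': 0.1, 'joints': array([ 1.20241330e+00,  4.91517285e-01,  1.55940960e+00, -6.98856974e-06,
        1.09168919e+00, -1.05610632e-01]), 'qvel': array([-1.46740966e-04, -1.94909120e-03, -2.11879965e-03,  9.25289033e-05,
        2.55802940e-04,  1.06250985e-03]), 'tau': array([ 1.58086907e-03, -6.13625407e+01, -2.58608329e+01,  6.93599763e-02,
        4.70374280e-02, -7.78439585e-05]), 'eef_pos': array([162.25886709, 603.35175218, 225.10172727]), 'tcp_rot': array([-1.57069461e+00,  1.01836824e-03,  1.30802721e+00]), 'ft_force': array([-0.10213623, -0.88591792, -0.00729975]), 'moment': array([-0.02561745,  0.01683428,  0.03467379]), 'opening': 1.0020192087045314}
```

View pics/side0.png

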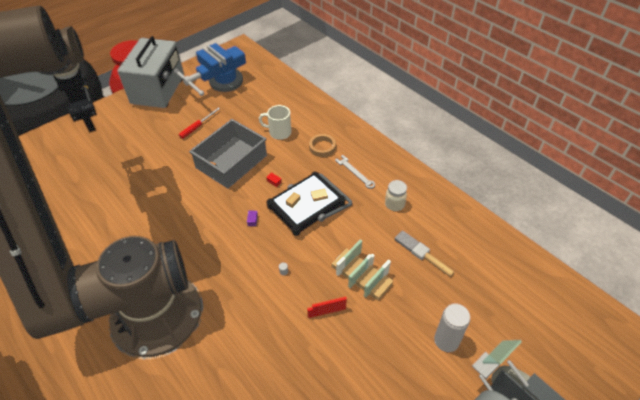

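View pics/top0.png

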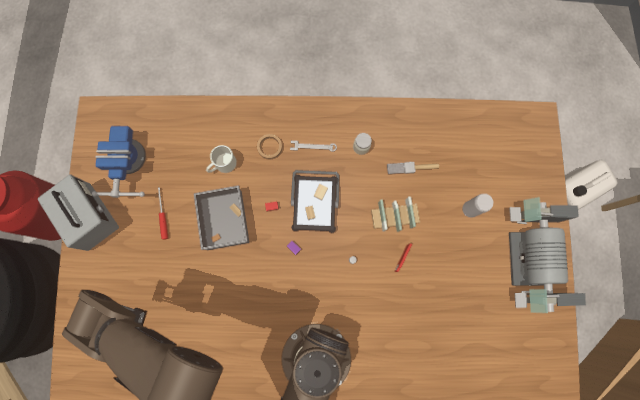

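```bash
cat > h.py <<'E'
import numpy as np, cv2, json
from cell import env
def ray(n,u,v):
    i=env.camera_info(n);K=i["camera_matrix"];k=i["k1"]
    d=np.array([(u-K[0,2])/K[0,0],(v-K[1,2])/K[1,1]]);s=d.copy()
    for _ in range(30): s=d/(1+k*(s@s))
    R=i["R"];C=-R.T@i["t"];return C,R.T@np.array([*s,1])
def pt(n,u,v,z):
    C,d=ray(n,u,v);return C+d*(z-C[2])/d[2]
def proj(n,X):
    i=env.camera_info(n);K=i["camera_matrix"];c=i["R"]@np.asarray(X,float)+i["t"]
    s=c[:2]/c[2];s=s*(1+i["k1"]*(s@s));return K[0,0]*s[0]+K[0,2],K[1,1]*s[1]+K[1,2]
def tri(us,ut):
    C,d=ray("side",*us);D,e=ray("top",*ut)
    A=np.c_[d,-e];s=np.linalg.lstsq(A,D-C,rcond=None)[0]
    p=C+d*s[0];q=D+e*s[1];return (p+q)/2,np.linalg.norm(p-q)
def crop(src,dst,x,y,w,h,f):
    im=cv2.imread(src)[y:y+h,x:x+w];im=cv2.resize(im,None,fx=f,fy=f,interpolation=cv2.INTER_CUBIC)
    for k in range(0,w,10):
        cv2.line(im,(k*f,0),(k*f,8 if k%50 else 16),(0,0,255),1)
        if k%20==0: cv2.putText(im,str(x+k),(k*f,26),0,.4,(0,0,255),1)
    for k in range(0,h,10):
        cv2.line(im,(0,k*f),(8,k*f),(0,0,255),1)
        if k%20==0: cv2.putText(im,str(y+k),(10,k*f+4),0,.4,(0,0,255),1)
    cv2.imwrite(dst,im)
E
python3 - <<'E'
from h import *
crop("pics/top0.png","pics/c1.png",280,160,70,80,7)
crop("pics/top0.png","pics/c2.png",365,185,65,55,11)
crop("pics/side0.png","pics/c3.png",260,165,100,70,8)
crop("pics/side0.png","pics/c4.png",325,230,75,70,8)
crop("pics/top0.png","pics/c5.png",185,175,75,80,7)
E
```

```text
(no output)
```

View pics/c1.png

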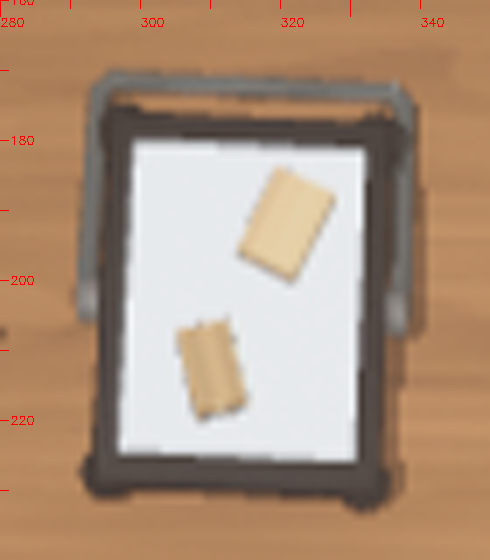

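View pics/c2.png

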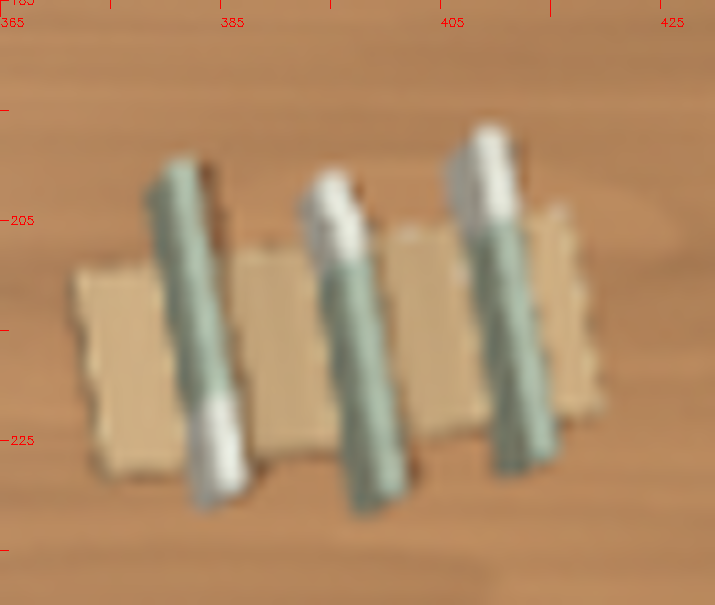

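View pics/c3.png

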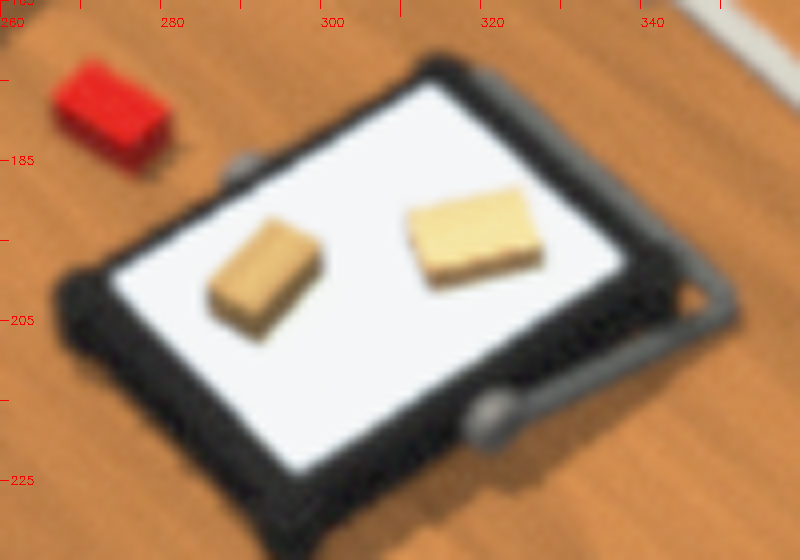

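View pics/c4.png

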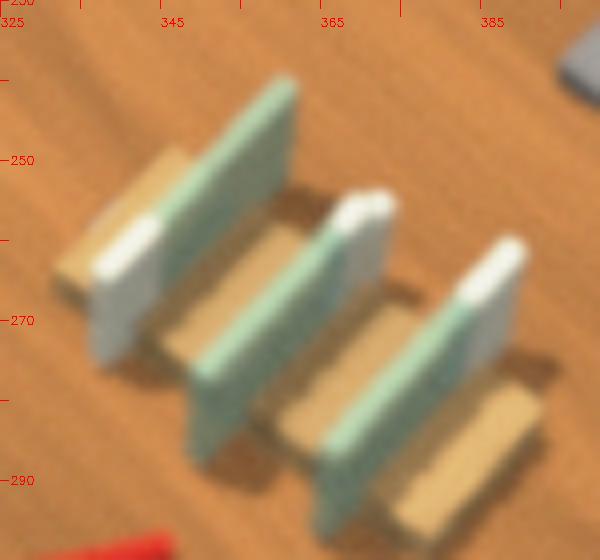

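View pics/c5.png

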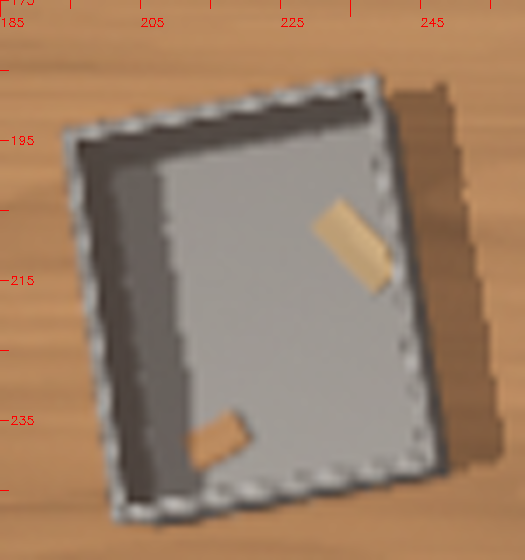

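```bash
python3 - <<'E'
from h import *
crop("pics/side0.png","pics/d1.png",332,235,62,50,12)
P=lambda n,l,z:print(n,[pt("top",u,v,z).round(1)[:2].tolist() for u,v in l])
P("lampglass",[(297.5,180),(330.7,181),(329.5,226),(295.3,225)],48)
P("lampglass_side",[],48)
print([pt("side",u,v,48).round(1)[:2].tolist() for u,v in [(273.5,200),(312.5,174.7),(336.5,198),(296.5,224.5)]])
P("ply top",[(319,184),(326.5,189),(320.2,200.5),(312.7,196)],66)
P("batten top",[(304.5,207),(311.3,206),(313.5,218),(307,220)],72)
print("side ply",[pt("side",u,v,66).round(1)[:2].tolist() for u,v in [(310.5,191),(324,188.5),(326.5,196.5),(313.3,200)]])
print("side bat",[pt("side",u,v,72).round(1)[:2].tolist() for u,v in [(293,192.5),(298.5,196.5),(291.5,205),(286,201)]])
P("bin rim",[(194,194),(238,186),(247,242),(200.5,249)],85)
P("glass tops ends",[(381.5,200),(386.5,229.3),(395.3,201),(401.7,230),(409.5,197),(415,227)],68)
print("side glass tops",[pt("side",u,v,68).round(1)[:2].tolist() for u,v in [(337.5,263.5),(360,240.5),(350,276),(368,255),(366.5,285.5),(387.8,260.5)]])
P("rack top",[(371.7,209.5),(416,204),(419.5,221.5),(374.7,228)],22)
E
```

```text
lampglass [[643.8, 74.0], [641.5, -48.9], [473.8, -45.1], [476.0, 79.0]]
lampglass_side []
[[477.2, 77.3], [641.9, 77.7], [634.1, -49.9], [470.6, -47.0]]
ply top [[625.4, -5.4], [607.1, -32.9], [564.2, -10.3], [580.5, 17.1]]
batten top [[538.5, 46.2], [542.5, 21.8], [498.9, 13.4], [491.4, 36.6]]
side ply [[581.0, 15.7], [620.4, -4.9], [604.3, -35.3], [563.5, -18.5]]
side bat [[532.0, 43.8], [534.6, 19.4], [496.3, 7.3], [493.5, 31.2]]
bin rim [[579.0, 446.1], [610.3, 287.4], [408.5, 247.0], [381.2, 411.1]]
glass tops ends [[568.2, -232.9], [461.3, -249.1], [565.1, -283.3], [459.3, -304.1], [580.6, -335.9], [470.6, -352.7]]
side glass tops [[462.0, -243.2], [565.3, -228.0], [460.8, -296.4], [547.4, -279.7], [474.3, -348.0], [576.8, -330.0]]
rack top [[540.7, -202.9], [563.4, -369.9], [497.4, -381.0], [471.6, -213.1]]
```

View pics/d1.png

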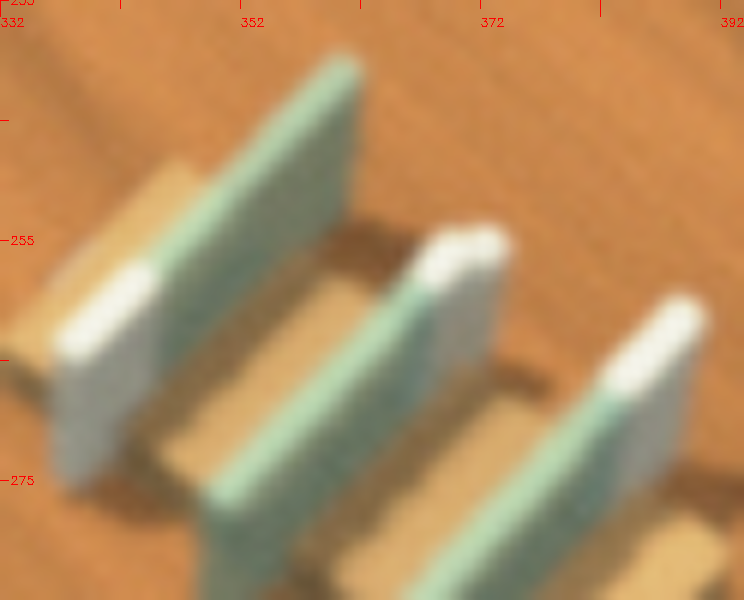

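The notched glass is the middle one: its top edge steps down at (372,255) in the side view. Its frosted end is at the far side, so the label faces world −y. I'll take the batten first.

Call:
jog_arm(
  series=[
    {"dx": 0.029,"dy": -0.048,"rz": 2.4,"gripper": 0.65},
    {"dx": 0.03,"dy": -0.048,"rz": 2.4,"gripper": 0.65},
    {"dx": 0.03,"dy": -0.048,"rz": 2.4,"gripper": 0.65},
    {"dx": 0.03,"dy": -0.048,"rz": 2.4,"gripper": 0.65},
    {"dx": 0.03,"dy": -0.048,"rz": 2.4,"gripper": 0.65},
    {"dx": 0.03,"dy": -0.048,"rz": 2.4,"gripper": 0.65},
    {"dx": 0.03,"dy": -0.048,"rz": 2.4,"gripper": 0.65},
    {"dx": 0.03,"dy": -0.048,"rz": 2.4,"gripper": 0.65},
    {"dx": 0.03,"dy": -0.048,"rz": 2.4,"gripper": 0.65},
    {"dx": 0.03,"dy": -0.048,"rz": 2.4,"gripper": 0.65},
    {"dx": 0.03,"dy": -0.048,"rz": 2.4,"gripper": 0.65},
    {"dx": 0.026,"dy": -0.048,"rz": 2.4,"gripper": 0.65},
  ],
)

```text
$.series[0]: bad value
```

```bash
python3 - <<'E'
from h import *
# overlay fits for offcuts by projected wireframe search
from scipy.optimize import least_squares
def fit(name,hx,hy,z0,h,top,side,x0):
    def f(p):
        c,s=np.cos(p[2]),np.sin(p[2])
        C=[p[:2]+np.array([c*a*hx-s*b*hy,s*a*hx+c*b*hy]) for a,b in [(1,1),(1,-1),(-1,-1),(-1,1)]]
        r=[]
        for n,L in (("top",top),("side",side)):
            for X,m in zip(C,L): r+=list(np.subtract(proj(n,[*X,z0+h]),m))
        return np.array(r)
    o=least_squares(f,x0);print(name,o.x[:2].round(1),np.degrees(o.x[2]).round(1),np.abs(o.fun).max().round(2))
fit("batten",23,14,48,24,[(304.5,207),(311.3,206),(313.5,218),(307,220)],[(293,192.5),(298.5,196.5),(291.5,205),(286,201)],[516,28,.2])
fit("ply",25,17,48,18,[(319,184),(326.5,189),(320.2,200.5),(312.7,196)],[(324,188.5),(326.5,196.5),(313.3,200),(310.5,191)],[593,-9,-.45])
s=env.state();print(s['joints'].round(3),s['eef_pos'].round(1),s['tcp_rot'].round(3),s['opening'])
E
```

```text
batten [516.1  27.8] 13.8 1.72
ply [593.5  -9.1] -27.1 1.17
[ 1.202  0.492  1.559 -0.     1.092 -0.106] [162.3 603.4 225.1] [-1.571e+00  1.000e-03  1.308e+00] 1.0020192087045314
```

Call:
jog_arm(
  series=[
    {"dx": 0.029,"dy": -0.048,"dz": 0,"rx": 0,"ry": 0,"rz": 2.4,"gripper": 0.65},
    {"dx": 0.03,"dy": -0.048,"dz": 0,"rx": 0,"ry": 0,"rz": 2.4,"gripper": 0.65},
    {"dx": 0.03,"dy": -0.048,"dz": 0,"rx": 0,"ry": 0,"rz": 2.4,"gripper": 0.65},
    {"dx": 0.03,"dy": -0.048,"dz": 0,"rx": 0,"ry": 0,"rz": 2.4,"gripper": 0.65},
    {"dx": 0.03,"dy": -0.048,"dz": 0,"rx": 0,"ry": 0,"rz": 2.4,"gripper": 0.65},
    {"dx": 0.03,"dy": -0.048,"dz": 0,"rx": 0,"ry": 0,"rz": 2.4,"gripper": 0.65},
  ],
)

```text
t: 0.7
eef_pos: [321.2, 347.0, 225.6]
tcp_rot: [-1.571, -0.0, 1.561]
ft_force: [0.1, -0.1, -0.7]
opening: 0.649
```

Call:
jog_arm(
  series=[
    {"dx": 0.029,"dy": -0.048,"dz": 0,"rx": 0,"ry": 0,"rz": 2.4,"gripper": 0.65},
    {"dx": 0.029,"dy": -0.048,"dz": 0,"rx": 0,"ry": 0,"rz": 2.4,"gripper": 0.65},
    {"dx": 0.029,"dy": -0.048,"dz": 0,"rx": 0,"ry": 0,"rz": 2.4,"gripper": 0.65},
    {"dx": 0.029,"dy": -0.048,"dz": -0.02,"rx": 0,"ry": 0,"rz": 2.4,"gripper": 0.65},
    {"dx": 0.029,"dy": -0.048,"dz": -0.04,"rx": 0,"ry": 0,"rz": 2.4,"gripper": 0.65},
    {"dx": 0.029,"dy": -0.048,"dz": -0.04,"rx": 0,"ry": 0,"rz": 2.4,"gripper": 0.65},
    {"dx": 0,"dy": 0,"dz": 0,"rx": 0,"ry": 0,"rz": 0,"gripper": 0.65},
    {"dx": 0,"dy": 0,"dz": 0,"rx": 0,"ry": 0,"rz": 0,"gripper": 0.65},
  ],
)

```text
t: 1.5
eef_pos: [464.6, 109.8, 150.2]
tcp_rot: [-1.569, -0.0, 1.808]
ft_force: [0.1, -0.2, 0.4]
opening: 0.653
```

```bash
python3 - <<'E'
from h import *
s=env.state();print(s['joints'].round(3),s['eef_pos'].round(1),np.degrees(s['tcp_rot']).round(1),s['opening'])
im=env.read_camera("side"); cv2.imwrite("pics/s1.png",im[:,:,::-1]);crop("pics/s1.png","pics/s1c.png",240,120,140,110,5)
E
```

```text
[ 0.093  0.389  1.996  0.     0.758 -1.715] [464.6 109.8 150.2] [-89.9  -0.  103.6] 0.6525308283944158
```

View pics/s1c.png

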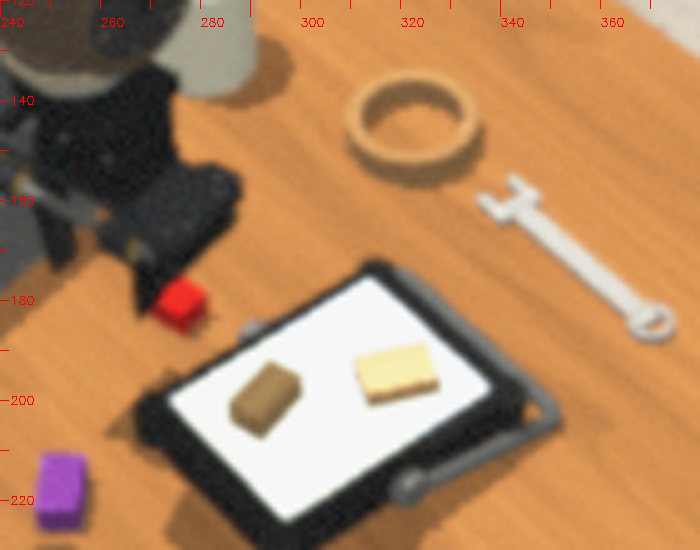

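Call:
jog_arm(
  series=[
    {"dx": 0.0171,"dy": -0.0273,"dz": 0,"rx": 0,"ry": 0,"rz": 0,"gripper": 0.65},
    {"dx": 0.0171,"dy": -0.0273,"dz": 0,"rx": 0,"ry": 0,"rz": 0,"gripper": 0.65},
    {"dx": 0.0171,"dy": -0.0273,"dz": -0.02,"rx": 0,"ry": 0,"rz": 0,"gripper": 0.65},
    {"dx": 0,"dy": 0,"dz": -0.02,"rx": 0,"ry": 0,"rz": 0,"gripper": 0.65},
    {"dx": 0,"dy": 0,"dz": -0.02,"rx": 0,"ry": 0,"rz": 0,"gripper": 0.65},
    {"dx": 0,"dy": 0,"dz": 0,"rx": 0,"ry": 0,"rz": 0,"gripper": 0.65},
  ],
)

```text
t: 2.15
eef_pos: [515.1, 29.7, 90.0]
tcp_rot: [-1.569, -0.001, 1.812]
ft_force: [0.0, -0.5, -0.1]
opening: 0.647
```

```bash
python3 - <<'E'
from h import *
for n in("side","top"):
  im=env.read_camera(n); cv2.imwrite(f"pics/{n}2.png",im[:,:,::-1])
crop("pics/side2.png","pics/s2c.png",250,130,110,110,6)
s=env.state();print(s['joints'].round(3),s['eef_pos'].round(1),np.degrees(s['tcp_rot']).round(1),s['opening'])
E
```

```text
[-0.071  0.527  1.956  0.     0.658 -1.883] [516.1  29.5  91.8] [-90.    0.  103.8] 0.6514382703638733
```

View pics/s2c.png

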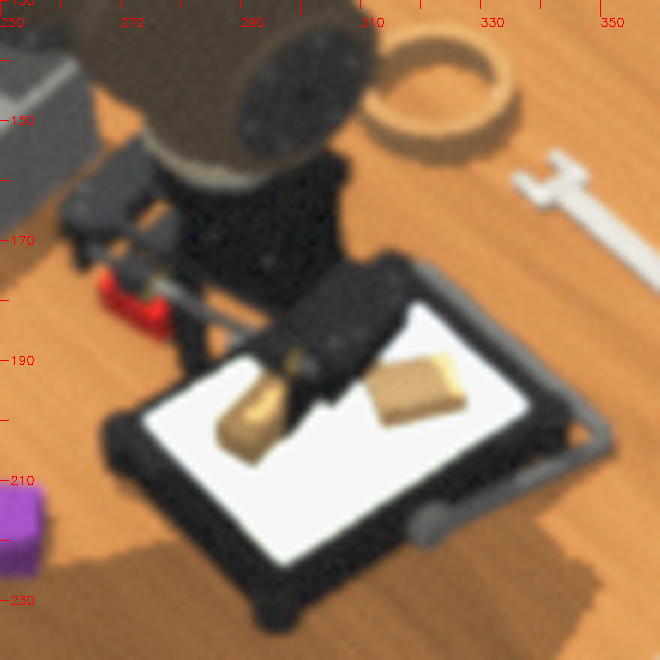

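Fingers straddle the batten at about (284,195), parallel to it. I'll go down and grip.

Call:
jog_arm(
  series=[
    {"dx": 0,"dy": -0.001,"dz": -0.014,"rx": 0,"ry": 0,"rz": 0,"gripper": 0.65},
    {"dx": 0,"dy": 0,"dz": -0.014,"rx": 0,"ry": 0,"rz": 0,"gripper": 0.65},
    {"dx": 0,"dy": 0,"dz": 0,"rx": 0,"ry": 0,"rz": 0,"gripper": 0.65},
    {"dx": 0,"dy": 0,"dz": 0,"rx": 0,"ry": 0,"rz": 0,"gripper": 0},
    {"dx": 0,"dy": 0,"dz": 0,"rx": 0,"ry": 0,"rz": 0,"gripper": 0},
    {"dx": 0,"dy": 0,"dz": 0,"rx": 0,"ry": 0,"rz": 0,"gripper": 0},
    {"dx": 0,"dy": 0,"dz": 0,"rx": 0,"ry": 0,"rz": 0,"gripper": 0},
    {"dx": 0,"dy": 0,"dz": 0,"rx": 0,"ry": 0,"rz": 0,"gripper": 0},
  ],
)

```text
t: 3.05
eef_pos: [516.1, 27.5, 63.1]
tcp_rot: [-1.571, 0.0, 1.811]
ft_force: [-0.9, 0.5, 5.5]
opening: 0.293
```

Call:
jog_arm(
  series=[
    {"dx": 0,"dy": 0,"dz": 0.03,"rx": 0,"ry": 0,"rz": 0,"gripper": 0},
    {"dx": 0,"dy": 0,"dz": 0.04,"rx": 0,"ry": 0,"rz": 0,"gripper": 0},
    {"dx": 0,"dy": 0,"dz": 0.05,"rx": 0,"ry": 0,"rz": 0,"gripper": 0},
    {"dx": -0.006,"dy": 0.044,"dz": 0,"rx": 0,"ry": 0,"rz": 0,"gripper": 0},
    {"dx": -0.006,"dy": 0.044,"dz": 0,"rx": 0,"ry": 0,"rz": 0,"gripper": 0},
    {"dx": -0.006,"dy": 0.044,"dz": 0,"rx": 0,"ry": 0,"rz": 0,"gripper": 0},
    {"dx": -0.006,"dy": 0.044,"dz": 0,"rx": 0,"ry": 0,"rz": 0,"gripper": 0},
    {"dx": -0.006,"dy": 0.044,"dz": 0,"rx": 0,"ry": 0,"rz": 0,"gripper": 0},
    {"dx": -0.006,"dy": 0.044,"dz": 0,"rx": 0,"ry": 0,"rz": 0,"gripper": 0},
    {"dx": -0.005,"dy": 0.043,"dz": 0,"rx": 0,"ry": 0,"rz": 0,"gripper": 0},
    {"dx": 0,"dy": 0,"dz": 0,"rx": 0,"ry": 0,"rz": 0,"gripper": 0},
    {"dx": 0,"dy": 0,"dz": 0,"rx": 0,"ry": 0,"rz": 0,"gripper": 0},
  ],
)

```text
t: 4.25
eef_pos: [474.5, 335.0, 182.5]
tcp_rot: [-1.57, 0.0, 1.813]
ft_force: [-0.2, -0.1, -0.9]
opening: 0.296
```

```bash
python3 - <<'E'
from h import *
for n in("side",):
  im=env.read_camera(n); cv2.imwrite(f"pics/{n}3.png",im[:,:,::-1])
crop("pics/side3.png","pics/s3c.png",160,80,200,150,4)
s=env.state();print(s['joints'].round(3),s['eef_pos'].round(1),np.degrees(s['tcp_rot']).round(1),s['opening'])
E
```

```text
[ 0.5    0.475  1.719 -0.     0.948 -1.312] [474.8 334.2 182.6] [-90.    0.  103.8] 0.29266814445984213
```

View pics/s3c.png

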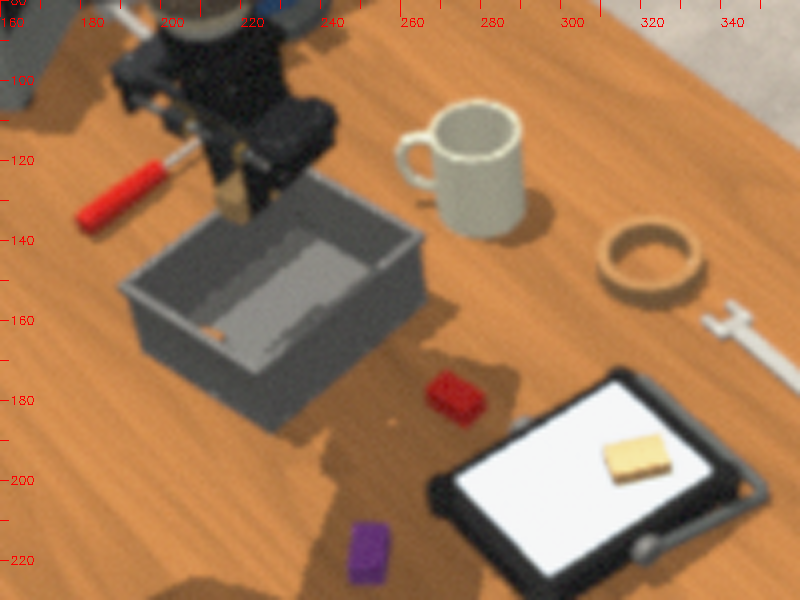

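Batten is in the jaws at (217,130), over the bin. I'll lower it and release.

Call:
jog_arm(
  series=[
    {"dx": 0,"dy": 0,"dz": -0.04,"rx": 0,"ry": 0,"rz": 0,"gripper": 0},
    {"dx": 0,"dy": 0,"dz": -0.045,"rx": 0,"ry": 0,"rz": 0,"gripper": 0},
    {"dx": 0,"dy": 0,"dz": -0.04,"rx": 0,"ry": 0,"rz": 0,"gripper": 0},
    {"dx": 0,"dy": 0,"dz": 0,"rx": 0,"ry": 0,"rz": 0,"gripper": 0},
    {"dx": 0,"dy": 0,"dz": 0,"rx": 0,"ry": 0,"rz": 0,"gripper": 0.6},
    {"dx": 0,"dy": 0,"dz": 0,"rx": 0,"ry": 0,"rz": 0,"gripper": 0.6},
    {"dx": 0,"dy": 0,"dz": 0,"rx": 0,"ry": 0,"rz": 0,"gripper": 0.6},
    {"dx": 0,"dy": 0,"dz": 0.04,"rx": 0,"ry": 0,"rz": 0,"gripper": 0.6},
    {"dx": 0,"dy": 0,"dz": 0.045,"rx": 0,"ry": 0,"rz": 0,"gripper": 0.65},
    {"dx": 0,"dy": 0,"dz": 0.04,"rx": 0,"ry": 0,"rz": 0,"gripper": 0.65},
    {"dx": 0,"dy": 0,"dz": 0,"rx": 0,"ry": 0,"rz": 0,"gripper": 0.65},
  ],
)

```text
t: 5.4
eef_pos: [476.8, 335.6, 189.5]
tcp_rot: [-1.581, -0.003, 1.811]
ft_force: [0.2, -0.6, -0.6]
opening: 0.649
```

Call:
jog_arm(
  series=[
    {"dx": 0.0148,"dy": -0.043,"dz": 0,"rx": 0,"ry": 0,"rz": -5.1,"gripper": 0.65},
    {"dx": 0.0148,"dy": -0.043,"dz": 0,"rx": 0,"ry": 0,"rz": -5.1,"gripper": 0.65},
    {"dx": 0.0148,"dy": -0.043,"dz": 0,"rx": 0,"ry": 0,"rz": -5.1,"gripper": 0.65},
    {"dx": 0.0148,"dy": -0.043,"dz": 0,"rx": 0,"ry": 0,"rz": -5.1,"gripper": 0.65},
    {"dx": 0.0148,"dy": -0.043,"dz": 0,"rx": 0,"ry": 0,"rz": -5.1,"gripper": 0.65},
    {"dx": 0.0148,"dy": -0.043,"dz": 0,"rx": 0,"ry": 0,"rz": -5.1,"gripper": 0.65},
    {"dx": 0.0148,"dy": -0.043,"dz": 0,"rx": 0,"ry": 0,"rz": -5.1,"gripper": 0.65},
    {"dx": 0.0148,"dy": -0.043,"dz": 0,"rx": 0,"ry": 0,"rz": -5.1,"gripper": 0.65},
    {"dx": 0,"dy": 0,"dz": -0.03,"rx": 0,"ry": 0,"rz": 0,"gripper": 0.65},
    {"dx": 0,"dy": 0,"dz": -0.035,"rx": 0,"ry": 0,"rz": 0,"gripper": 0.65},
    {"dx": 0,"dy": 0,"dz": -0.03,"rx": 0,"ry": 0,"rz": 0,"gripper": 0.65},
    {"dx": 0,"dy": 0,"dz": 0,"rx": 0,"ry": 0,"rz": 0,"gripper": 0.65},
  ],
)

```text
t: 6.6
eef_pos: [591.7, -9.5, 85.0]
tcp_rot: [-1.566, 0.002, 1.098]
ft_force: [-0.1, -0.7, 0.8]
opening: 0.651
```

```bash
python3 - <<'E'
from h import *
for n in("side","top"):
  im=env.read_camera(n); cv2.imwrite(f"pics/{n}4.png",im[:,:,::-1])
a=cv2.imread("pics/side4.png")[130:230,230:370];b=cv2.imread("pics/top4.png")[175:255,185:255]
cv2.imwrite("pics/m4.png",cv2.resize(a,None,fx=5,fy=5,interpolation=2));crop("pics/top4.png","pics/t4c.png",185,175,75,80,6)
s=env.state();print(s['joints'].round(3),s['eef_pos'].round(1),np.degrees(s['tcp_rot']).round(1),s['opening'])
E
```

```text
[-0.127  0.613  1.767  0.     0.761 -1.226] [593.6  -9.5  88.6] [-90.   -0.   62.9] 0.6494189395909042
```

View pics/m4.png

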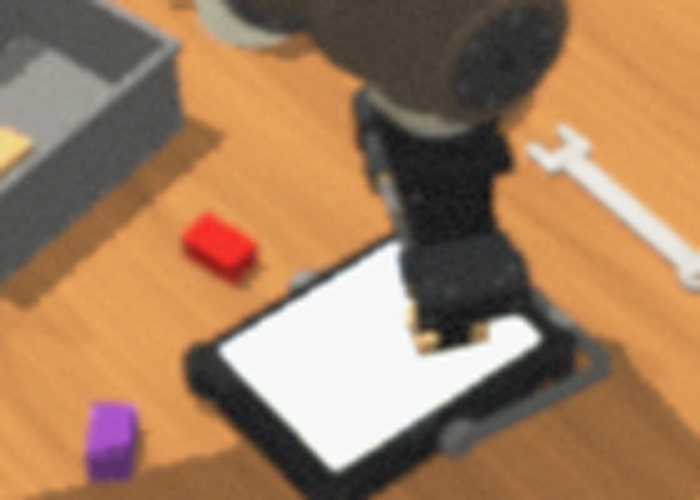

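View pics/t4c.png

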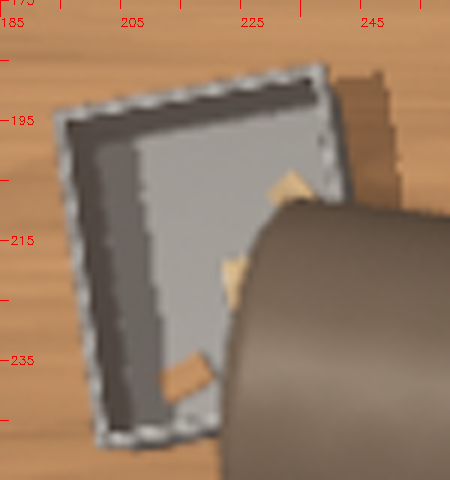

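Batten is in the bin at about (224,219), and the fingers are centred over the ply. Down and grip.

Call:
jog_arm(
  series=[
    {"dx": 0,"dy": 0,"dz": -0.013,"rx": 0,"ry": 0,"rz": 0,"gripper": 0.65},
    {"dx": 0,"dy": 0,"dz": -0.013,"rx": 0,"ry": 0,"rz": 0,"gripper": 0.65},
    {"dx": 0,"dy": 0,"dz": 0,"rx": 0,"ry": 0,"rz": 0,"gripper": 0.65},
    {"dx": 0,"dy": 0,"dz": 0,"rx": 0,"ry": 0,"rz": 0,"gripper": 0},
    {"dx": 0,"dy": 0,"dz": 0,"rx": 0,"ry": 0,"rz": 0,"gripper": 0},
    {"dx": 0,"dy": 0,"dz": 0,"rx": 0,"ry": 0,"rz": 0,"gripper": 0},
    {"dx": 0,"dy": 0,"dz": 0,"rx": 0,"ry": 0,"rz": 0,"gripper": 0},
    {"dx": 0,"dy": 0,"dz": 0,"rx": 0,"ry": 0,"rz": 0,"gripper": 0},
  ],
)

```text
t: 7.5
eef_pos: [593.5, -9.5, 62.1]
tcp_rot: [-1.571, -0.0, 1.099]
ft_force: [0.1, 0.8, 2.2]
opening: 0.352
```

Call:
jog_arm(
  series=[
    {"dx": 0,"dy": 0,"dz": 0.03,"rx": 0,"ry": 0,"rz": 0,"gripper": 0},
    {"dx": 0,"dy": 0,"dz": 0.04,"rx": 0,"ry": 0,"rz": 0,"gripper": 0},
    {"dx": 0,"dy": 0,"dz": 0.05,"rx": 0,"ry": 0,"rz": 0,"gripper": 0},
    {"dx": -0.008,"dy": 0.045,"dz": 0,"rx": 0,"ry": 0,"rz": 0,"gripper": 0},
    {"dx": -0.008,"dy": 0.045,"dz": 0,"rx": 0,"ry": 0,"rz": 0,"gripper": 0},
    {"dx": -0.008,"dy": 0.045,"dz": 0,"rx": 0,"ry": 0,"rz": 0,"gripper": 0},
    {"dx": -0.008,"dy": 0.045,"dz": 0,"rx": 0,"ry": 0,"rz": 0,"gripper": 0},
    {"dx": -0.008,"dy": 0.045,"dz": 0,"rx": 0,"ry": 0,"rz": 0,"gripper": 0},
    {"dx": -0.008,"dy": 0.045,"dz": 0,"rx": 0,"ry": 0,"rz": 0,"gripper": 0},
    {"dx": -0.008,"dy": 0.045,"dz": 0,"rx": 0,"ry": 0,"rz": 0,"gripper": 0},
    {"dx": -0.008,"dy": 0.045,"dz": 0,"rx": 0,"ry": 0,"rz": 0,"gripper": 0},
    {"dx": 0,"dy": 0,"dz": 0,"rx": 0,"ry": 0,"rz": 0,"gripper": 0},
  ],
)

```text
t: 8.7
eef_pos: [527.9, 355.0, 181.7]
tcp_rot: [-1.571, -0.001, 1.103]
ft_force: [-1.3, 0.3, -0.3]
opening: 0.354
```

Call:
jog_arm(
  series=[
    {"dx": 0,"dy": 0,"dz": -0.02,"rx": 0,"ry": 0,"rz": 0,"gripper": 0},
    {"dx": 0,"dy": 0,"dz": -0.045,"rx": 0,"ry": 0,"rz": 0,"gripper": 0},
    {"dx": 0,"dy": 0,"dz": -0.04,"rx": 0,"ry": 0,"rz": 0,"gripper": 0},
    {"dx": 0,"dy": 0,"dz": 0,"rx": 0,"ry": 0,"rz": 0,"gripper": 0},
    {"dx": 0,"dy": 0,"dz": 0,"rx": 0,"ry": 0,"rz": 0,"gripper": 0.6},
    {"dx": 0,"dy": 0,"dz": 0,"rx": 0,"ry": 0,"rz": 0,"gripper": 0.6},
    {"dx": 0,"dy": 0,"dz": 0,"rx": 0,"ry": 0,"rz": 0,"gripper": 0.6},
    {"dx": 0,"dy": 0,"dz": 0.04,"rx": 0,"ry": 0,"rz": 0,"gripper": 0.6},
    {"dx": 0,"dy": 0,"dz": 0.045,"rx": 0,"ry": 0,"rz": 0,"gripper": 0.6},
    {"dx": 0,"dy": 0,"dz": 0.04,"rx": 0,"ry": 0,"rz": 0,"gripper": 0.6},
    {"dx": 0,"dy": 0,"dz": 0.03,"rx": 0,"ry": 0,"rz": 0,"gripper": 0.6},
  ],
)

```text
t: 9.8
eef_pos: [529.7, 350.7, 236.4]
tcp_rot: [-1.573, -0.004, 1.099]
ft_force: [-0.3, 0.5, 0.3]
opening: 0.6
```

```bash
cat >> h.py <<'E'
def plate(C,Rm,notch=True):
    y=4; o=[(55,30),(-41,30),(-41,16),(-55,16),(-55,-30),(55,-30)] if notch else [(55,30),(-55,30),(-55,-30),(55,-30)]
    return [[np.array(C)+Rm@np.array([a,s*y,b]) for a,b in o] for s in(1,-1)]
def overlay(src,dst,n,polys,x,y,w,h,f):
    im=cv2.imread(src)[y:y+h,x:x+w];im=cv2.resize(im,None,fx=f,fy=f,interpolation=cv2.INTER_CUBIC)
    for p,col in polys:
        q=np.array([((np.array(proj(n,X))-(x,y)+.5)*f) for X in p]).round().astype(np.int32);cv2.polylines(im,[q],True,col,1)
    cv2.imwrite(dst,im)
E
python3 - <<'E'
from h import *
for n in("side","top"):
  im=env.read_camera(n); cv2.imwrite(f"pics/{n}5.png",im[:,:,::-1])
a=np.radians(188.6);R=np.array([[np.cos(a),-np.sin(a),0],[np.sin(a),np.cos(a),0],[0,0,1]])
P=plate([515.4,-291.2,38],R);pl=[(P[0],(0,0,255)),(P[1],(255,0,0))]
overlay("pics/side0.png","pics/o1.png","side",pl,325,230,80,70,8)
overlay("pics/top0.png","pics/o2.png","top",pl,365,185,65,55,9)
crop("pics/top5.png","pics/t5c.png",185,175,75,80,6)
s=env.state();print(s['joints'].round(3),s['eef_pos'].round(1),np.degrees(s['tcp_rot']).round(1),s['opening'])
E
```

```text
[ 0.481  0.492  1.521  0.     1.119 -0.618] [530.7 351.2 238. ] [-90.3  -0.4  63. ] 0.6005535243586905
```

View pics/o1.png

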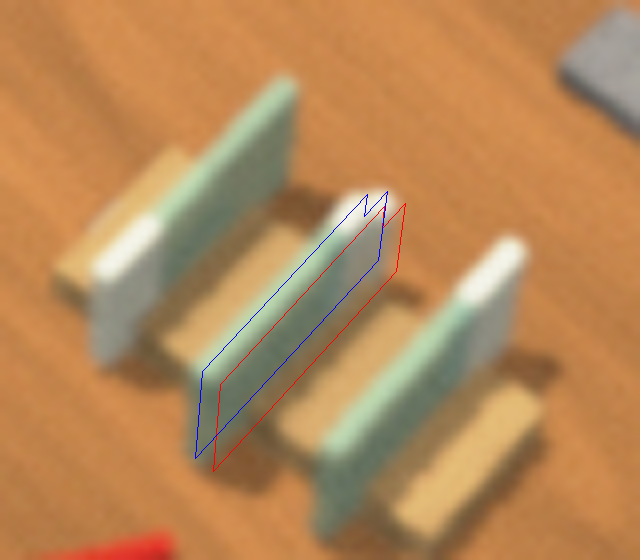

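View pics/o2.png

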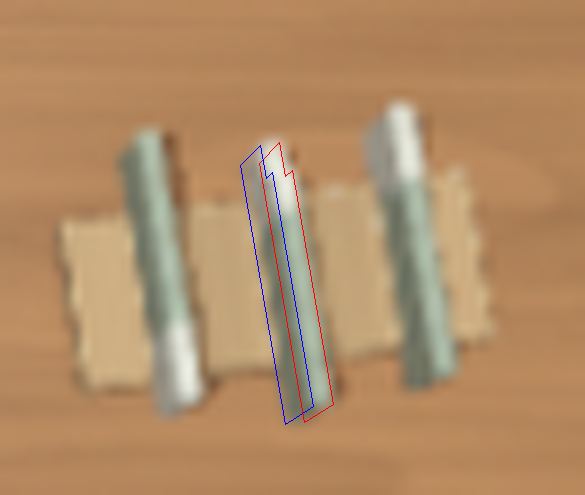

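View pics/t5c.png

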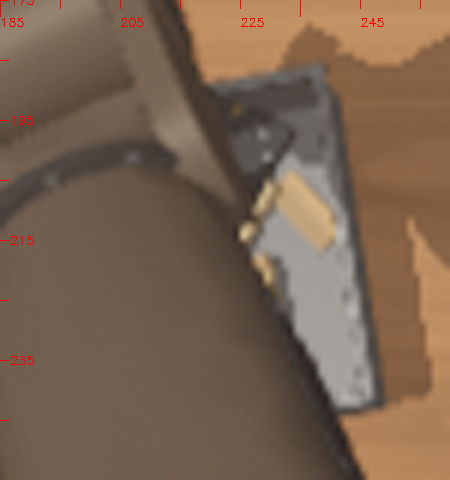

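View pics/side5.png

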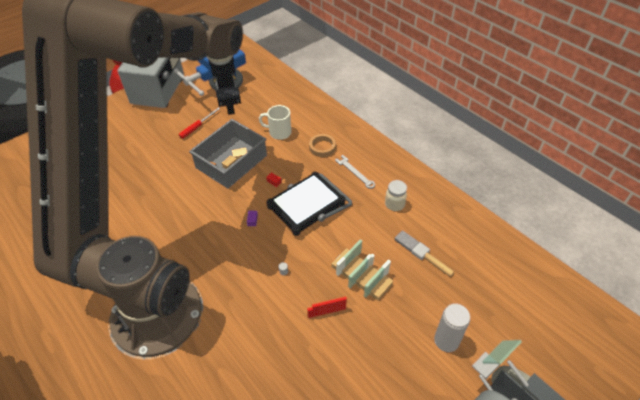

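```bash
python3 - <<'E'
from h import *
from scipy.spatial.transform import Rotation as Ro
Z=lambda a:Ro.from_euler('z',a).as_matrix();Y=lambda a:Ro.from_euler('y',a).as_matrix()
# check const from state
s=env.state();T=Ro.from_euler('xyz',s['tcp_rot']).as_matrix();j=s['joints']
F=Z(j[0])@Y(j[1]+j[2])@Z(j[3])@Y(j[4])@Z(j[5]);Cn=F.T@T;print(Cn.round(2))
for yaw in(98.6,-81.4):
  T0=Ro.from_euler('xyz',[-90,0,yaw],degrees=True).as_matrix()
  for rz in (0,-90,90,-45,45,135,180):
    ax=np.array([np.cos(np.radians(8.6)),np.sin(np.radians(8.6)),0])
    # tilt so label normal (-y side) goes up: own z tilts to +y => rotate about +ax by -45 
    Rt=Z(np.radians(rz))@Ro.from_rotvec(-np.pi/4*ax).as_matrix()
    assert (Ro.from_rotvec(-np.pi/4*ax).as_matrix()@[0.15,-.99,0])[2]>0
    for j1 in(-.15,.1):
     for p in(2.1,2.4):
      R36=(Z(j1)@Y(p)).T@(Rt@T0)@Cn.T
      e=Ro.from_matrix(R36).as_euler('ZYZ');print(yaw,rz,j1,p,e.round(2))
E
```

```text
[[-1. -0.  0.]
 [ 0.  0.  1.]
 [-0.  1. -0.]]
98.6 0 -0.15 2.1 [-0.93  1.   -1.36]
98.6 0 -0.15 2.4 [-1.12  0.85 -1.04]
98.6 0 0.1 2.1 [-0.87  1.17 -1.21]
98.6 0 0.1 2.4 [-1.    0.99 -0.94]
98.6 -90 -0.15 2.1 [-0.22  1.8  -0.27]
98.6 -90 -0.15 2.4 [-0.21  1.51 -0.2 ]
98.6 -90 0.1 2.1 [-0.04  1.83 -0.04]
98.6 -90 0.1 2.4 [-0.04  1.53 -0.03]
98.6 90 -0.15 2.1 [0.66 0.35 2.3 ]
98.6 90 -0.15 2.4 [1.67 0.21 1.26]
98.6 90 0.1 2.1 [0.14 0.26 2.97]
98.6 90 0.1 2.4 [2.45 0.06 0.65]
98.6 -45 -0.15 2.1 [-0.68  1.5  -0.87]
98.6 -45 -0.15 2.4 [-0.71  1.27 -0.68]
98.6 -45 0.1 2.1 [-0.55  1.62 -0.7 ]
98.6 -45 0.1 2.4 [-0.56  1.37 -0.54]
98.6 45 -0.15 2.1 [-0.84  0.46 -2.  ]
98.6 45 -0.15 2.4 [-1.52  0.34 -1.27]
98.6 45 0.1 2.1 [-0.94  0.63 -1.73]
98.6 45 0.1 2.4 [-1.38  0.5  -1.22]
98.6 135 -0.15 2.1 [0.95 0.87 1.48]
98.6 135 -0.15 2.4 [1.21 0.73 1.11]
98.6 135 0.1 2.1 [0.96 0.7  1.65]
98.6 135 0.1 2.4 [1.33 0.57 1.19]
98.6 180 -0.15 2.1 [0.76 1.39 0.99]
98.6 180 -0.15 2.4 [0.82 1.18 0.77]
98.6 180 0.1 2.1 [0.84 1.24 1.15]
98.6 180 0.1 2.4 [0.95 1.05 0.89]
-81.4 0 -0.15 2.1 [-0.93  1.    1.78]
-81.
[... 333 characters left out ...]
-1.89]
-81.4 90 0.1 2.1 [ 0.14  0.26 -0.17]
-81.4 90 0.1 2.4 [ 2.45  0.06 -2.49]
-81.4 -45 -0.15 2.1 [-0.68  1.5   2.27]
-81.4 -45 -0.15 2.4 [-0.71  1.27  2.47]
-81.4 -45 0.1 2.1 [-0.55  1.62  2.45]
-81.4 -45 0.1 2.4 [-0.56  1.37  2.6 ]
-81.4 45 -0.15 2.1 [-0.84  0.46  1.14]
-81.4 45 -0.15 2.4 [-1.52  0.34  1.88]
-81.4 45 0.1 2.1 [-0.94  0.63  1.41]
-81.4 45 0.1 2.4 [-1.38  0.5   1.92]
-81.4 135 -0.15 2.1 [ 0.95  0.87 -1.67]
-81.4 135 -0.15 2.4 [ 1.21  0.73 -2.03]
-81.4 135 0.1 2.1 [ 0.96  0.7  -1.49]
-81.4 135 0.1 2.4 [ 1.33  0.57 -1.95]
-81.4 180 -0.15 2.1 [ 0.76  1.39 -2.15]
-81.4 180 -0.15 2.4 [ 0.82  1.18 -2.37]
-81.4 180 0.1 2.1 [ 0.84  1.24 -1.99]
-81.4 180 0.1 2.4 [ 0.95  1.05 -2.25]
```

Both offcuts show in the bin at (232,155) in the side view, and the lamp glass is clear. Next I'll move over the middle glass and grip its clear part.

Call:
jog_arm(
  series=[
    {"dx": -0.0022,"dy": -0.043,"dz": 0,"rx": 0,"ry": 0,"rz": 2.4,"gripper": 0.36},
    {"dx": -0.0022,"dy": -0.043,"dz": 0,"rx": 0,"ry": 0,"rz": 2.4,"gripper": 0.36},
    {"dx": -0.0022,"dy": -0.043,"dz": 0,"rx": 0,"ry": 0,"rz": 2.4,"gripper": 0.36},
    {"dx": -0.0022,"dy": -0.043,"dz": 0,"rx": 0,"ry": 0,"rz": 2.4,"gripper": 0.36},
    {"dx": -0.0022,"dy": -0.043,"dz": 0,"rx": 0,"ry": 0,"rz": 2.4,"gripper": 0.36},
    {"dx": -0.0022,"dy": -0.043,"dz": 0,"rx": 0,"ry": 0,"rz": 2.4,"gripper": 0.36},
    {"dx": -0.0022,"dy": -0.043,"dz": 0,"rx": 0,"ry": 0,"rz": 2.4,"gripper": 0.36},
    {"dx": -0.0022,"dy": -0.043,"dz": 0,"rx": 0,"ry": 0,"rz": 2.4,"gripper": 0.36},
    {"dx": -0.0022,"dy": -0.043,"dz": 0,"rx": 0,"ry": 0,"rz": 2.4,"gripper": 0.36},
    {"dx": -0.0022,"dy": -0.043,"dz": 0,"rx": 0,"ry": 0,"rz": 2.4,"gripper": 0.36},
    {"dx": -0.0022,"dy": -0.043,"dz": 0,"rx": 0,"ry": 0,"rz": 2.4,"gripper": 0.36},
    {"dx": -0.0022,"dy": -0.043,"dz": 0,"rx": 0,"ry": 0,"rz": 2.4,"gripper": 0.36},
  ],
)

```text
t: 11.1
eef_pos: [502.5, -167.2, 232.3]
tcp_rot: [-1.572, 0.0, 1.603]
ft_force: [0.5, 0.5, -0.6]
opening: 0.359
```

Call:
jog_arm(
  series=[
    {"dx": -0.0022,"dy": -0.043,"dz": 0,"rx": 0,"ry": 0,"rz": 2.4,"gripper": 0.36},
    {"dx": -0.0022,"dy": -0.043,"dz": 0,"rx": 0,"ry": 0,"rz": 2.4,"gripper": 0.36},
    {"dx": -0.0022,"dy": -0.043,"dz": 0,"rx": 0,"ry": 0,"rz": 2.0,"gripper": 0.36},
    {"dx": 0,"dy": 0,"dz": 0,"rx": 0,"ry": 0,"rz": 0,"gripper": 0.36},
    {"dx": 0,"dy": 0,"dz": 0,"rx": 0,"ry": 0,"rz": 0,"gripper": 0.36},
    {"dx": 0,"dy": 0,"dz": 0,"rx": 0,"ry": 0,"rz": 0,"gripper": 0.36},
  ],
)

```text
t: 11.7
eef_pos: [496.3, -293.7, 232.0]
tcp_rot: [-1.571, -0.0, 1.72]
ft_force: [-0.1, -0.7, -0.7]
opening: 0.359
```

```bash
python3 - <<'E'
from h import *
s=env.state();print(s['joints'].round(3),s['eef_pos'].round(1),np.degrees(s['tcp_rot']).round(1),s['opening'])
E
```

```text
[-0.649  0.416  1.672  0.     1.054 -2.369] [ 496.3 -293.7  232. ] [-90.   -0.   98.5] 0.35948616952955786
```

Call:
jog_arm(
  series=[
    {"dx": 0.001,"dy": 0,"dz": -0.045,"rx": 0,"ry": 0,"rz": 0,"gripper": 0.36},
    {"dx": 0,"dy": 0,"dz": -0.045,"rx": 0,"ry": 0,"rz": 0,"gripper": 0.36},
    {"dx": 0,"dy": 0,"dz": -0.045,"rx": 0,"ry": 0,"rz": 0,"gripper": 0.36},
    {"dx": 0,"dy": 0,"dz": 0,"rx": 0,"ry": 0,"rz": 0,"gripper": 0.36},
    {"dx": 0,"dy": 0,"dz": 0,"rx": 0,"ry": 0,"rz": 0,"gripper": 0.36},
  ],
)

```text
t: 12.2
eef_pos: [497.9, -293.8, 97.7]
tcp_rot: [-1.57, -0.0, 1.721]
ft_force: [0.0, -0.2, -0.1]
opening: 0.361
```

```bash
python3 - <<'E'
from h import *
for n in("side","top"):
  im=env.read_camera(n); cv2.imwrite(f"pics/{n}6.png",im[:,:,::-1])
crop("pics/side6.png","pics/s6c.png",310,190,110,110,7)
crop("pics/top6.png","pics/t6c.png",340,160,100,90,7)
s=env.state();print(s['joints'].round(3),s['eef_pos'].round(1),np.degrees(s['tcp_rot']).round(1),s['opening'])
print(proj("side",s['eef_pos']-[0,0,11]))
E
```

```text
[-0.648  0.581  1.799  0.     0.758 -2.369] [ 498.5 -294.7   99.3] [-90.1   0.1  98.6] 0.3618758954377866
(np.float64(359.7100291210129), np.float64(264.09755925481807))
```

View pics/s6c.png

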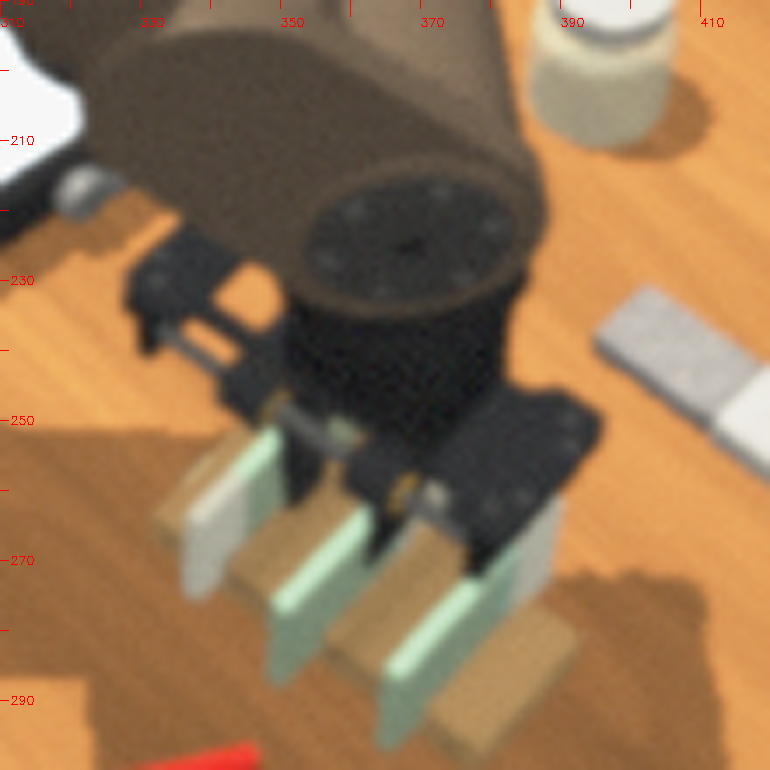

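View pics/t6c.png

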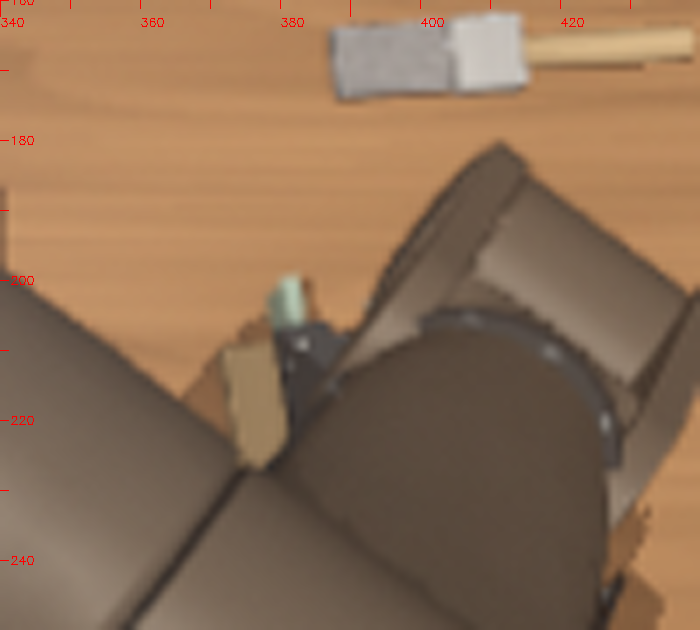

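Call:
jog_arm(
  series=[
    {"dx": 0,"dy": 0.002,"dz": -0.02,"rx": 0,"ry": 0,"rz": 0,"gripper": 0.36},
    {"dx": 0,"dy": 0,"dz": -0.018,"rx": 0,"ry": 0,"rz": 0,"gripper": 0.36},
    {"dx": 0,"dy": 0,"dz": -0.016,"rx": 0,"ry": 0,"rz": 0,"gripper": 0.36},
    {"dx": 0,"dy": 0,"dz": 0,"rx": 0,"ry": 0,"rz": 0,"gripper": 0.36},
    {"dx": 0,"dy": 0,"dz": 0,"rx": 0,"ry": 0,"rz": 0,"gripper": 0.36},
  ],
)

```text
t: 12.8
eef_pos: [498.1, -292.9, 44.6]
tcp_rot: [-1.572, 0.001, 1.72]
ft_force: [-0.1, 0.3, -0.0]
opening: 0.362
```

```bash
python3 - <<'E'
from h import *
for n in("side",):
  im=env.read_camera(n); cv2.imwrite(f"pics/{n}7.png",im[:,:,::-1])
crop("pics/side7.png","pics/s7c.png",325,230,75,70,10)
s=env.state();print(s['joints'].round(3),s['eef_pos'].round(1),np.degrees(s['tcp_rot']).round(1),s['opening'],s['ft_force'])
E
```

```text
[-0.646  0.662  1.834  0.     0.643 -2.366] [ 498.2 -293.    44.7] [-90.1   0.1  98.5] 0.36140105122911687 [-0.16411989 -0.56441489  0.78908083]
```

View pics/s7c.png

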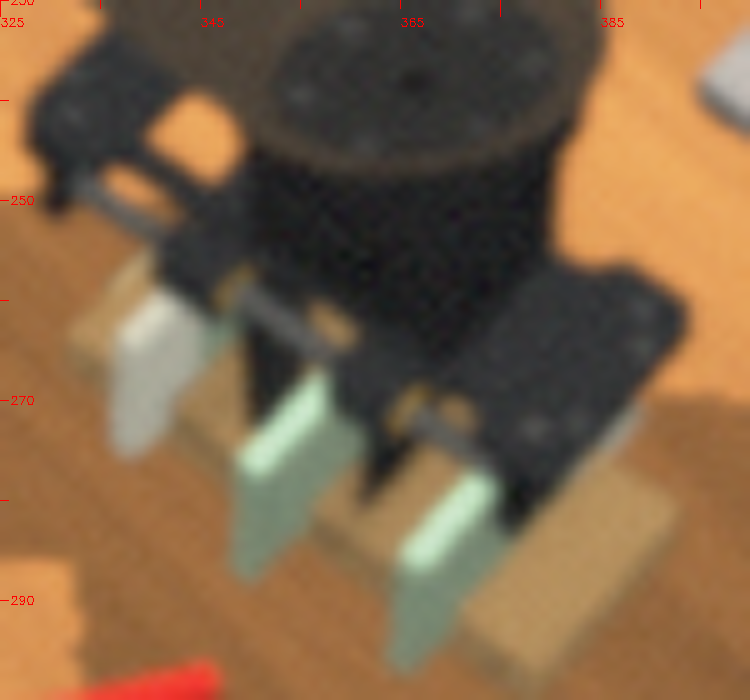

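Call:
jog_arm(
  series=[
    {"dx": 0,"dy": 0,"dz": 0,"rx": 0,"ry": 0,"rz": 0,"gripper": 0.25},
    {"dx": 0,"dy": 0,"dz": 0,"rx": 0,"ry": 0,"rz": 0,"gripper": 0.18},
    {"dx": 0,"dy": 0,"dz": 0,"rx": 0,"ry": 0,"rz": 0,"gripper": 0.16},
    {"dx": 0,"dy": 0,"dz": 0,"rx": 0,"ry": 0,"rz": 0,"gripper": 0.16},
  ],
)

```text
t: 13.25
eef_pos: [497.5, -292.6, 43.0]
tcp_rot: [-1.571, 0.0, 1.72]
ft_force: [0.1, 0.2, 0.1]
opening: 0.169
```

```bash
python3 - <<'E'
from h import *
for n in("side",):
  im=env.read_camera(n); cv2.imwrite(f"pics/{n}8.png",im[:,:,::-1])
crop("pics/side8.png","pics/s8c.png",325,230,75,70,10)
s=env.state();print(s['eef_pos'].round(1),s['opening'],s['ft_force'])
E
```

```text
[ 497.4 -292.6   42.9] 0.16480623935099287 [ 0.47086856  0.15624834 -0.12111499]
```

View pics/s8c.png

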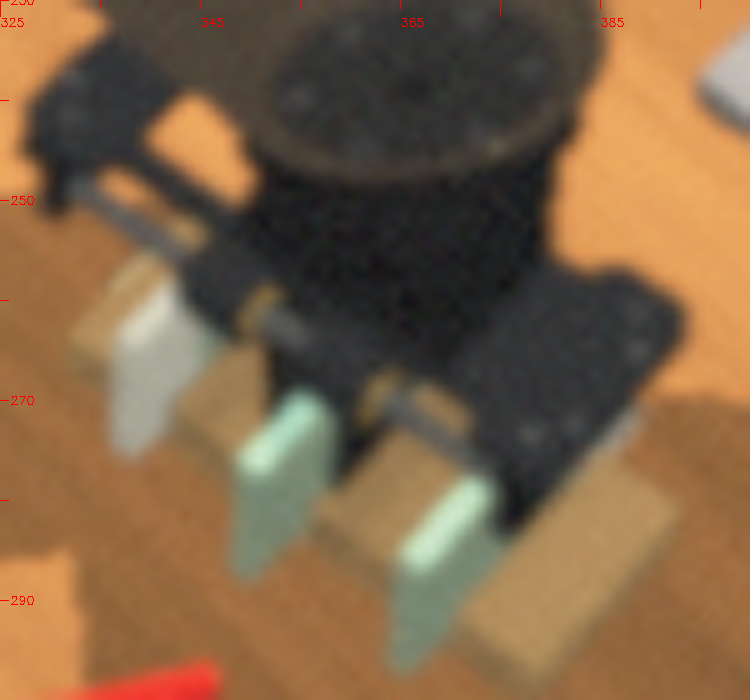

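Call:
jog_arm(
  series=[
    {"dx": 0,"dy": 0,"dz": 0,"rx": 0,"ry": 0,"rz": 0,"gripper": 0.13},
    {"dx": 0,"dy": 0,"dz": 0,"rx": 0,"ry": 0,"rz": 0,"gripper": 0.11},
    {"dx": 0,"dy": 0,"dz": 0,"rx": 0,"ry": 0,"rz": 0,"gripper": 0.11},
  ],
)

```text
t: 13.6
eef_pos: [497.4, -292.5, 42.7]
tcp_rot: [-1.571, -0.0, 1.72]
ft_force: [0.0, -0.3, 0.7]
opening: 0.115
```

Still no contact force at an 11 mm opening, so the gripper is well centred. I'll close and lift a little.

Call:
jog_arm(
  series=[
    {"dx": 0,"dy": 0,"dz": 0,"rx": 0,"ry": 0,"rz": 0,"gripper": 0.09},
    {"dx": 0,"dy": 0,"dz": 0,"rx": 0,"ry": 0,"rz": 0,"gripper": 0},
    {"dx": 0,"dy": 0,"dz": 0,"rx": 0,"ry": 0,"rz": 0,"gripper": 0},
    {"dx": 0,"dy": 0,"dz": 0,"rx": 0,"ry": 0,"rz": 0,"gripper": 0},
    {"dx": 0,"dy": 0,"dz": 0,"rx": 0,"ry": 0,"rz": 0,"gripper": 0},
    {"dx": 0,"dy": 0,"dz": 0.01,"rx": 0,"ry": 0,"rz": 0,"gripper": 0},
    {"dx": 0,"dy": 0,"dz": 0.02,"rx": 0,"ry": 0,"rz": 0,"gripper": 0},
    {"dx": 0,"dy": 0,"dz": 0.02,"rx": 0,"ry": 0,"rz": 0,"gripper": 0},
    {"dx": 0,"dy": 0,"dz": 0,"rx": 0,"ry": 0,"rz": 0,"gripper": 0},
  ],
)

```text
t: 14.5
eef_pos: [498.3, -293.1, 95.5]
tcp_rot: [-1.574, 0.003, 1.72]
ft_force: [0.1, 0.3, -2.0]
opening: 0.085
```

```bash
python3 - <<'E'
from h import *
for n in("side",):
  im=env.read_camera(n); cv2.imwrite(f"pics/{n}9.png",im[:,:,::-1])
crop("pics/side9.png","pics/s9c.png",325,210,75,90,8)
s=env.state();print(s['eef_pos'].round(1),s['opening'],s['ft_force'],s['moment'])
E
```

```text
[ 497.8 -292.8   94.1] 0.07939504538316584 [ 0.67391204 -0.24132937 -2.4365696 ] [ 0.07891864  0.01570334 -0.01517295]
```

View pics/s9c.png

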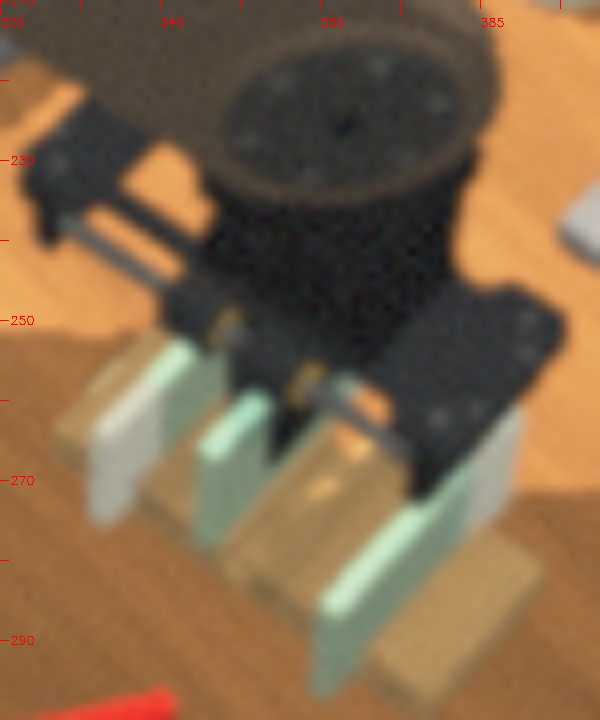

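The lifted glass is the middle one, and the other two are still in their grooves. I'll lift higher, then tilt by −45° about the rack's groove axis while moving over.

Call:
jog_arm(
  series=[
    {"dx": 0,"dy": 0,"dz": 0.04,"rx": 0,"ry": 0,"rz": 0,"gripper": 0},
    {"dx": 0,"dy": 0,"dz": 0.05,"rx": 0,"ry": 0,"rz": 0,"gripper": 0},
    {"dx": 0,"dy": 0,"dz": 0.05,"rx": 0,"ry": 0,"rz": 0,"gripper": 0},
    {"dx": 0.004,"dy": 0.02,"dz": 0,"rx": 0,"ry": 0,"rz": -5,"gripper": 0},
    {"dx": 0.004,"dy": 0.02,"dz": 0,"rx": 0,"ry": 0,"rz": -5,"gripper": 0},
    {"dx": 0.004,"dy": 0.02,"dz": 0,"rx": 0,"ry": 0,"rz": -5,"gripper": 0},
    {"dx": 0.004,"dy": 0.02,"dz": 0,"rx": 0,"ry": 0,"rz": -5,"gripper": 0},
    {"dx": 0.004,"dy": 0.02,"dz": 0,"rx": 0,"ry": 0,"rz": -5,"gripper": 0},
    {"dx": 0.004,"dy": 0.02,"dz": 0,"rx": 0,"ry": 0,"rz": -5,"gripper": 0},
    {"dx": 0.004,"dy": 0.02,"dz": 0,"rx": 0,"ry": 0,"rz": -5,"gripper": 0},
    {"dx": 0.004,"dy": 0.02,"dz": 0,"rx": 0,"ry": 0,"rz": -5,"gripper": 0},
    {"dx": 0.004,"dy": 0.02,"dz": 0,"rx": 0,"ry": 0,"rz": -5,"gripper": 0},
  ],
)

```text
t: 15.75
eef_pos: [533.2, -111.6, 231.8]
tcp_rot: [-1.569, 0.0, 0.931]
ft_force: [1.0, 0.7, -1.0]
opening: 0.081
```

Call:
jog_arm(
  series=[
    {"dx": 0.0013,"dy": 0.0155,"dz": 0,"rx": -4.025,"ry": 2.965,"rz": 0,"gripper": 0},
    {"dx": 0.0013,"dy": 0.0155,"dz": 0,"rx": -4.025,"ry": 2.965,"rz": 0,"gripper": 0},
    {"dx": 0.0013,"dy": 0.0155,"dz": 0,"rx": -4.025,"ry": 2.965,"rz": 0,"gripper": 0},
    {"dx": 0.0013,"dy": 0.0155,"dz": 0,"rx": -4.025,"ry": 2.965,"rz": 0,"gripper": 0},
    {"dx": 0.0013,"dy": 0.0155,"dz": 0,"rx": -4.025,"ry": 2.965,"rz": 0,"gripper": 0},
    {"dx": 0.0013,"dy": 0.0155,"dz": 0,"rx": -4.025,"ry": 2.965,"rz": 0,"gripper": 0},
    {"dx": 0.0013,"dy": 0.0155,"dz": 0,"rx": -4.025,"ry": 2.965,"rz": 0,"gripper": 0},
    {"dx": 0.0013,"dy": 0.0155,"dz": 0,"rx": -4.025,"ry": 2.965,"rz": 0,"gripper": 0},
    {"dx": 0.0013,"dy": 0.0155,"dz": 0,"rx": -4.025,"ry": 2.965,"rz": 0,"gripper": 0},
    {"dx": 0,"dy": 0,"dz": 0,"rx": 0,"ry": 0,"rz": 0,"gripper": 0},
    {"dx": 0,"dy": 0,"dz": 0,"rx": 0,"ry": 0,"rz": 0,"gripper": 0},
  ],
)

```text
t: 16.85
eef_pos: [545.1, 27.3, 231.5]
tcp_rot: [-1.57, 0.785, 0.937]
ft_force: [0.6, 0.0, -0.7]
opening: 0.083
```

```bash
python3 - <<'E'
from h import *
from scipy.spatial.transform import Rotation as Ro
for n in("side","top"):
  im=env.read_camera(n); cv2.imwrite(f"pics/{n}10.png",im[:,:,::-1])
crop("pics/side10.png","pics/s10c.png",230,70,150,160,5)
s=env.state();print(s['joints'].round(3),s['eef_pos'].round(1),s['opening'],s['ft_force'].round(1));print(Ro.from_euler('xyz',s['tcp_rot']).as_matrix().round(3))
E
```

```text
[ 0.163  0.633  1.491 -0.516  1.63  -0.636] [545.   26.3 232.7] 0.08407365416599473 [ 0.1 -0.6 -1.1]
[[ 0.421 -0.419 -0.804]
 [ 0.569 -0.568  0.594]
 [-0.706 -0.708 -0.001]]
```

View pics/s10c.png

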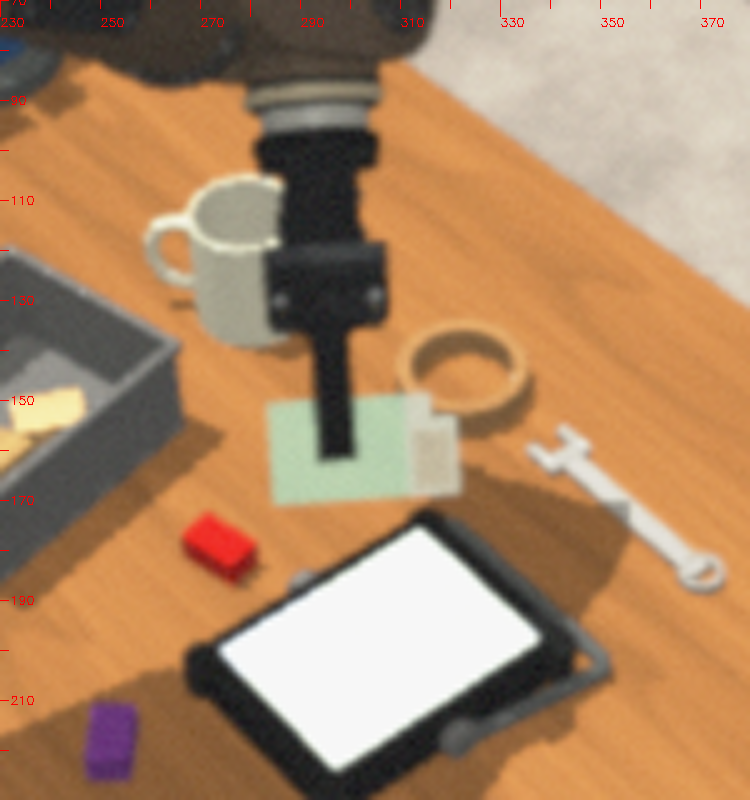

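Seen square on, the notch is at top right (314,150) with the label below it at (313,161), and the finger is on the clear part. I'll lower by 80 mm.

Call:
jog_arm(
  series=[
    {"dx": 0,"dy": 0,"dz": -0.02,"rx": 0,"ry": 0,"rz": 0,"gripper": 0},
    {"dx": 0,"dy": 0.001,"dz": -0.02,"rx": 0,"ry": 0,"rz": 0,"gripper": 0},
    {"dx": 0,"dy": 0,"dz": -0.02,"rx": 0,"ry": 0,"rz": 0,"gripper": 0},
    {"dx": 0,"dy": 0,"dz": -0.02,"rx": 0,"ry": 0,"rz": 0,"gripper": 0},
    {"dx": 0,"dy": 0,"dz": 0,"rx": 0,"ry": 0,"rz": 0,"gripper": 0},
    {"dx": 0,"dy": 0,"dz": 0,"rx": 0,"ry": 0,"rz": 0,"gripper": 0},
    {"dx": 0,"dy": 0,"dz": 0,"rx": 0,"ry": 0,"rz": 0,"gripper": 0},
  ],
)

```text
t: 17.65
eef_pos: [545.5, 27.7, 154.1]
tcp_rot: [-1.574, 0.784, 0.932]
ft_force: [0.7, 0.3, -1.6]
opening: 0.084
```

```bash
python3 - <<'E'
from h import *
from scipy.spatial.transform import Rotation as Ro
for n in("side","top"):
  im=env.read_camera(n); cv2.imwrite(f"pics/{n}11.png",im[:,:,::-1])
s=env.state();p=s['eef_pos'];T=Ro.from_euler('xyz',s['tcp_rot']).as_matrix()
print(s['joints'].round(3),p.round(1),np.abs(s['qvel']).max(),s['opening'],s['ft_force'].round(1))
# own x = tool z, own z=-tool y, own y=-tool x
Rg=np.c_[T[:,2],-T[:,0],-T[:,1]];print(np.linalg.det(Rg),Rg.round(2))
C=p+Rg@[-18,0,-4.7];print("centre",C.round(1))
P=plate(C,Rg);pl=[(P[0],(0,0,255))]
overlay("pics/side11.png","pics/o11s.png","side",pl,230,100,130,130,6)
overlay("pics/top11.png","pics/o11t.png","top",pl,270,140,90,100,6)
E
```

```text
[ 0.166  0.723  1.549 -0.516  1.501 -0.56 ] [545.4  27.9 153.9] 0.005178048498929869 0.08018329578777082 [ 0.1 -0.3 -0.7]
1.0000000000000002 [[-0.8  -0.42  0.42]
 [ 0.59 -0.57  0.57]
 [-0.    0.71  0.71]]
centre [557.9  14.5 150.6]
```

View pics/o11s.png

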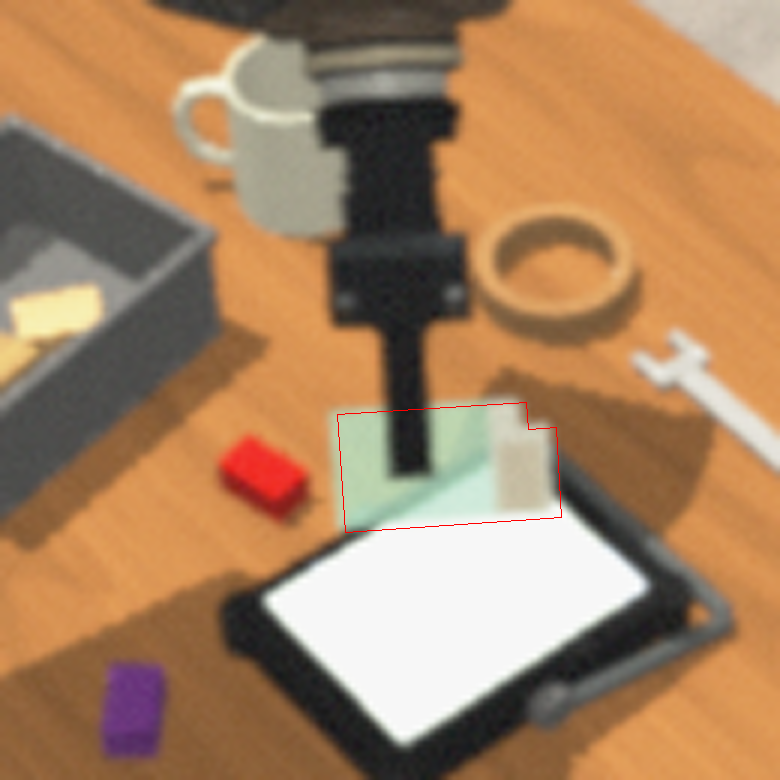

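View pics/o11t.png

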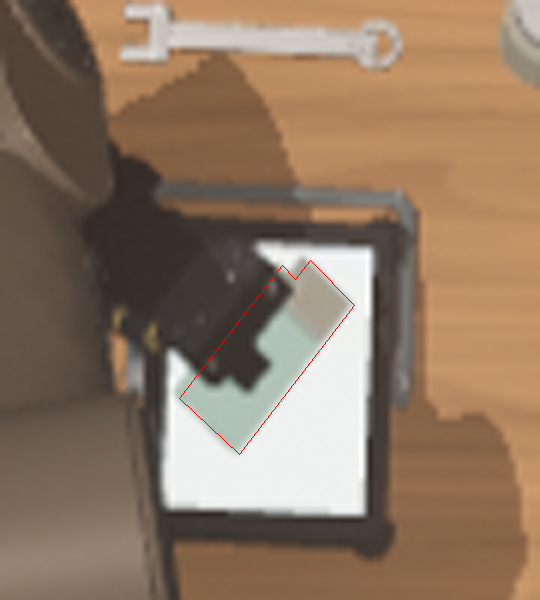

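View pics/side11.png

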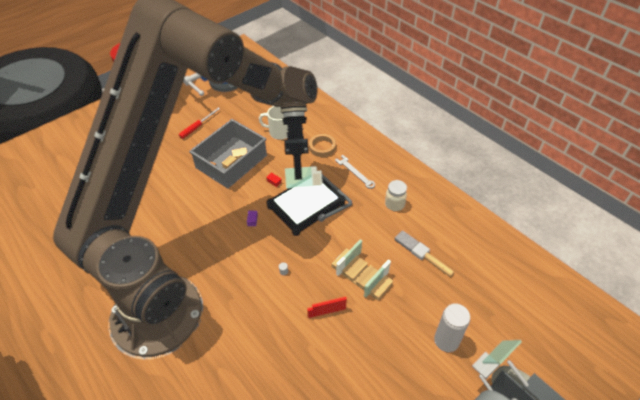

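View pics/top11.png

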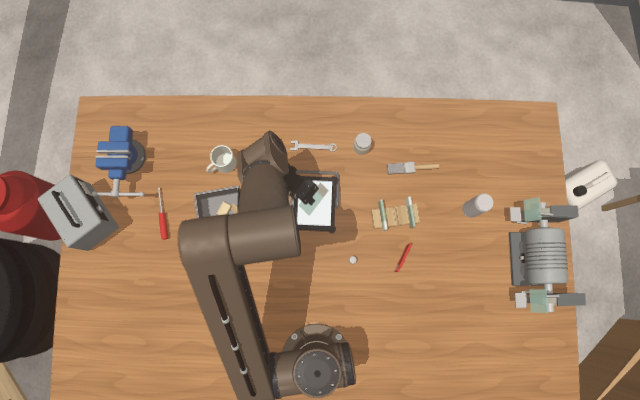

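Call:
jog_arm(
  series=[
    {"dx": 0,"dy": -0.002,"dz": -0.002,"rx": 0,"ry": 0,"rz": 0,"gripper": 0},
    {"dx": 0,"dy": 0,"dz": 0,"rx": 0,"ry": 0,"rz": 0,"gripper": 0},
    {"dx": 0,"dy": 0,"dz": 0,"rx": 0,"ry": 0,"rz": 0,"gripper": 0},
    {"dx": 0,"dy": 0,"dz": 0,"rx": 0,"ry": 0,"rz": 0,"gripper": 0},
    {"dx": 0,"dy": 0,"dz": 0,"rx": 0,"ry": 0,"rz": 0,"gripper": 0},
  ],
)

```text
t: 18.25
eef_pos: [545.1, 26.0, 150.8]
tcp_rot: [-1.572, 0.785, 0.934]
ft_force: [0.5, 0.2, -1.6]
opening: 0.081
```

```bash
python3 - <<'E'
from h import *
s=env.state();print(s['eef_pos'].round(1),np.abs(s['qvel']).max(),s['opening'],s['t'])
print(env.job_done())
E
```

```text
[545.1  26.  150.8] 0.0016898805891625037 0.08077273546568216 18.25
the job is handed in; nothing more can be done
None
```

The job is handed in at about 18 s. Both offcuts are in the scrap bin, and the arm is holding the notched glass (from the middle groove) still over the middle of the lamp.

- **Height and position:** the last pose reading puts the glass centre at about 148 mm above the bench, 10 cm over the lamp glass. Its overlay on the pictures was about 3 mm off to one side; I moved it back 2 mm and took no further picture.
- **Tilt and grip:** the label side faces up at 45° towards the side camera, with the notch at the top right. The fingers are on the clear part and the frosted label end is free. The gripper opening of about 7.7 mm fits the 8 mm plate.
- **Everything else:** the other two glasses are still in their grooves, and nothing else in the pictures looks moved. The arm's contact forces stayed small throughout.
- **Disagreement:** the two cameras differed by about 5 mm on where the glasses stood in the rack. I used a value in between and closed the fingers slowly, and felt no sideways push.

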